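Change over the blast gates of the bench dust manifold

TASK

Change the dust extraction over from the narrow port now in use to the wide port on the manifold: with the fingertips, first push the wide port's slide fully through so that its gate is open, and only then push the open narrow port's slide fully back so that its gate is shut. Never let all three gates be shut at once, or the running extractor is choked; leave the already shut narrow gate shut and do not shift the tools lying about. The slides are only pushed at their end plates, never pinched.

Things in the scene. Friction and masses are not known exactly. Their poses are not given: they have to be found in the camera images.
- manifold: Fixed sheet-metal dust box on the worktop, 236 mm long (its x, roughly away from the robot), 88 mm wide (its y, to the left), 59 mm high; origin under its middle at worktop height, z up. A round duct leaves its far (+x) end, up to 56 mm high. Three blast gates stand in a row on its top, at x = -74, 0 and +74 mm on the centre line, in an order that changes.
- wide_gate: Fixed gate with the wide port (flared socket, 63 mm across, rim 111 mm above the worktop). All gates: black housing 66 x 66 mm, from 59 to 77 mm above the worktop; origin in the middle of its underside, axes as the manifold's. A steel slide with a 40 mm hole runs through it along y; 129 mm over its two end plates; travel 50 mm, hard stops, about 3 N to push, stays put.
- narrow_gate: Fixed gate with a narrow port (plain upright tube, 45 mm across, same rim height), the one in use. Housing and slide like the wide gate's. In any open gate the slide sticks out about 57 mm to the left (manifold +y), and the right end plate lies close against the housing.
- spare_gate: Fixed gate with the other narrow port, same shape, shut from the start. In any shut gate the slide sticks out about 57 mm to the right (manifold -y), its round hole in view there, and the left end plate lies close against the housing.
- wide_slide (a joint): Slide of the wide port's gate: 0 = fully shut, 0.050 m = fully open; grows as it moves to the manifold's left (+y). Starts 0 to 8 mm from shut.
- narrow_slide (a joint): Slide of the narrow port's gate in use: same values; starts 0 to 10 mm from fully open.
- spare_slide (a joint): Slide of the other narrow port's gate: same values; starts shut within 3 mm and is to stay so.
- wide_right_end (a point): Middle of the outer face of the right (-y) end plate of the wide port's slide, 74 mm above the worktop; pushed towards manifold +y it opens the gate. Moves with the slide; axes as the manifold's. Every end plate is upright, 46 mm wide, 26 mm high (61 to 87 mm above the worktop), 6 mm thick; nothing is under it beyond the box.
- narrow_left_end (a point): Middle of the outer face of the left (+y) end plate of the in-use narrow port's slide, 74 mm above the worktop; pushed towards manifold -y it shuts the gate. Moves with the slide; axes as the manifold's.
- screwdriver: Loose screwdriver, blue handle, 218 mm long and 32 mm high, lying on the worktop beside the manifold; origin at the middle of its underside. To be left alone.
- tape_measure: Loose tape measure, 69 x 90 x 30 mm, lying on the worktop beside the manifold; origin in the middle of its underside. To be left alone.
- chrome_nut: Loose ribbed hose nut, 25 mm across and 21 mm high, on the worktop beside the manifold; origin in the middle of its underside. To be left alone.
- hex_key: Loose black hex key, 88 x 31 x 5 mm, lying on the worktop beside the manifold; origin at the middle of its underside. To be left alone.

How it is judged:
On the way, in this order (a step that is already met when the one before it is completed fails the run):
1. the wide port's gate is fully open (value of joint wide_slide above 0.046 m and value of joint narrow_slide above 0.03 m), for 0.2 s.
2. the narrow port's gate that was in use is fully shut (value of joint narrow_slide below 0.004 m), for 0.2 s.
At the end, for the whole second after the job is handed in: The wide port's slide is within 4 mm of fully open, the slide of the narrow port that was in use within 4 mm of fully shut, the spare narrow gate still shut (within 6 mm), and the tools lie where they lay (within 25 mm) (value of joint wide_slide above 0.046 m and value of joint narrow_slide below 0.004 m and value of joint spare_slide below 0.006 m and distance of each of screwdriver, tape_measure, chrome_nut, hex_key from where it was at the start of the episode below 0.025 m); the robot touches nothing.
It fails at once if all three gates more than half shut at once: the extractor is choked (value of joint each of wide_slide, narrow_slide, spare_slide below 0.025 m).
It fails at once if the spare narrow gate is opened (more than 10 mm) (value of joint spare_slide above 0.01 m).
It fails at once if a tool lying about is shifted or lifted more than 25 mm (distance of any of screwdriver, tape_measure, chrome_nut, hex_key from where it was at the start of the episode above 0.025 m).
It fails at once if an end plate is pinched between the fingers (touched from two opposite sides at once) ((contact force between the fingers and wide_slide_c0 above 0.5 N and (contact force between the fingers and wide_slide_c2 above 0.5 N or contact force between the fingers and wide_slide_c5 above 0.5 N)) or (contact force between the fingers and wide_slide_c1 above 0.5 N and (contact force between the fingers and wide_slide_c3 above 0.5 N or contact force between the fingers and wide_slide_c6 above 0.5 N)) or (contact force between the fingers and narrow_slide_c0 above 0.5 N and (contact force between the fingers and narrow_slide_c2 above 0.5 N or contact force between the fingers and narrow_slide_c5 above 0.5 N)) or (contact force between the fingers and narrow_slide_c1 above 0.5 N and (contact force between the fingers and narrow_slide_c3 above 0.5 N or contact force between the fingers and narrow_slide_c6 above 0.5 N))).
It also fails if it takes over 48 s, if anything falls off the work surface, if the arm or the gripper's body presses on something with over 40 N, if the wrist force passes 120 N, or if a joint passes its speed limit or range.

ROBOT

A 6-joint arm with a two-finger parallel gripper is mounted at the origin on a cart in front of the work surface, level with it; the furniture and walls round the work are solid. World frame = base frame: x ahead of the robot, y to its left, z up, the work surface at z = 0. Lengths are in m, angles in rad, forces in N, time in s.
With the tool pointing down it reaches from about 0.425 to 1.125 m from the base axis. Payload 14.9 kg.
Tool frame: the origin (TCP) lies at the very end of the fingers, on their centre line; the grasp point (between the pads) lies hold_point_z behind it (hold_point_z is the distance from the TCP to the grasp point, in m); z points along the fingers, y is the line along which they close (so a half turn about z gives the same grasp; the last joint's range is limited). The gripper opens to 91 mm and grips with 3 to 60 N. Pads are 32 mm wide; open, the fingers measure 118 mm over their backs; the gripper's body (76 mm by 178 mm) begins 60 mm behind the grasp point.
Start: joints at [-1.142, 0.379, 1.734, -0, 1.028, -0.033], TCP at [0.312, -0.627, 0.214] pointing down, gripper open.
Joint ranges: [-2.77, 2.77], [-0.74, 2.19], [0, 2.66], [-1.06, 4.2], [0.31, 2.87], [-3.08, 3.08]. Speed limits (rad/s): [1.89, 1.89, 2.39, 3.14, 3.14, 3.14].

INTERFACE

Orientations are given as a rotation vector (axis times angle).
In Python, from station import * gives the robot as it stands. Calls block until the motion is done:
- movep(position, orientation): joint-space move of the TCP to a pose.
- move_l(position, velocity=0.15, frame=None, contact_N=None): straight line of the TCP; frame=None keeps the orientation; velocity is the mean speed in m/s. With contact_N (N) it stops when the force on the tool has changed by that much, and returns True; else False.
- move_j(angles): joint-space move.
- grip(opening): finger opening in m; the grip force is fixed at half the most; returns when the fingers have stopped.
- dwell(seconds).
- inverse_kinematics(position, orientation): joint angles nearest the present ones, or None.
- grab_frame(name): name is "scene" or "side" or "wrist"; returns a dict with "frame" (420x560x3 uint8, blue, green, red), "mtx" (3x3 intrinsics, pixels), "R" (3x3) and "t" (3): a world point X has camera coordinates R X + t; the wrist camera has in their place "tool_from_camera" (4x4, takes a point from camera to tool coordinates, whose origin is the TCP and whose axes are the flange's). Camera axes: x right, y down, z forward; pixel columns grow to the right and rows downward; lengths in m; the calibration is good to about 2 mm. A picture is of the moment at which its call begins: read the wrist's pose just before it. There is no depth.
A pose or a line that the arm cannot do raises IKError and nothing moves.
- hand_in(): hands the job in; it is judged then, once.
Readings, each from a call of its own:
- get_t(): time.
- get_joint_positions(): joint angles.
- get_joint_vel(): joint speeds.
- get_joint_torque(): joint torques, N m.
- get_eef_pos(): TCP position.
- get_orientation(): TCP orientation.
- get_force(): force on the tool from outside, world axes, zero at the start.
- get_wrist_torque(): the same for the moment, N m.
- get_gripper_width(): finger opening in m.
- get_grip_force(): force on a finger pad.
Only numpy, scipy, OpenCV 4.12 (cv2) and the standard library are available. Lean on these libraries where they do the work, as an engineer would, in place of code of your own. Each camera call takes 0.05 s, during which the arm holds its last target. There are 200 camera calls.

## Working session

There is one attempt and no reset: what is moved stays moved. The work goes in short steps, each a Python script; the robot and the scene stay as the last script left them, time stands still between calls to the robot, and variables do not carry over. Pictures are saved under pics/ and viewed, at most 10 in all, crops included, and the job is handed in when it is done.

```bash
mkdir -p pics; python3 - <<'E'
from station import *
import cv2,numpy as np,pickle
d={}
for n in("scene","side"):
    f=grab_frame(n);d[n]=f;cv2.imwrite(f"pics/{n}0.png",f["frame"])
    print(n,f["mtx"].tolist(),(-f["R"].T@f["t"]).round(3),f["R"].round(3).tolist())
pickle.dump(d,open("d0.pkl","wb"))
print(get_t(),get_eef_pos(),get_orientation())
E
```

```text
scene [[381.9427107919086, 0.0, 273.1116910729578], [0.0, 381.9427107919086, 206.89580637951406], [0.0, 0.0, 1.0]] [0.12  0.287 0.767] [[-0.432, -0.902, 0.01], [-0.72, 0.339, -0.606], [0.543, -0.269, -0.796]]
side [[485.4334630801934, 0.0, 279.90456119737433], [0.0, 485.4334630801934, 209.79665982370997], [0.0, 0.0, 1.0]] [0.352 0.77  0.756] [[-0.946, -0.325, 0.019], [-0.233, 0.635, -0.736], [0.228, -0.7, -0.677]]
0.1 [ 0.31175559 -0.62634196  0.21335376] [-3.05727429e+00 -7.18745101e-01  2.96961991e-04]
```

View pics/scene0.png

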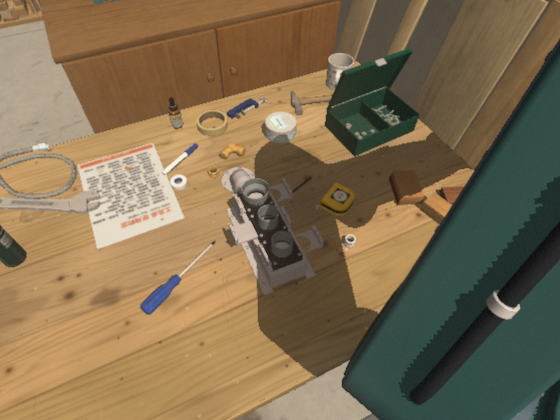

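View pics/side0.png

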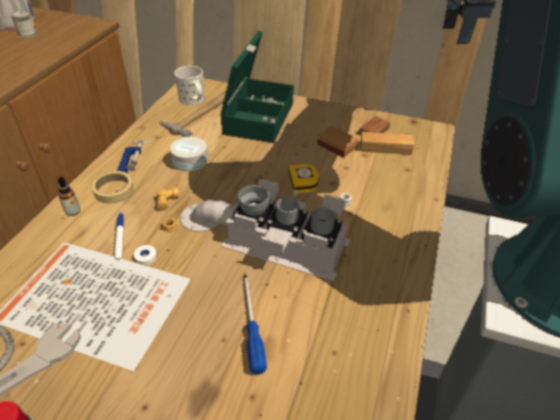

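The wide gate is the far one (scene 254,192), with its slide out to the right at about (287,190). The middle narrow gate is open, with its left plate at about (240,230). The near gate is the spare, out to the right at (315,238). I'll enlarge both views.

```bash
python3 - <<'E'
import cv2,pickle,numpy as np
d=pickle.load(open("d0.pkl","rb"))
a=d["scene"]["frame"][160:300,205:345];b=d["side"]["frame"][165:285,180:370]
cv2.imwrite("pics/c1.png",cv2.resize(a,None,fx=4.2,fy=4.2,interpolation=cv2.INTER_CUBIC))
cv2.imwrite("pics/c2.png",cv2.resize(b,None,fx=4.2,fy=4.2,interpolation=cv2.INTER_CUBIC))
E
```

```text
(no output)
```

View pics/c1.png

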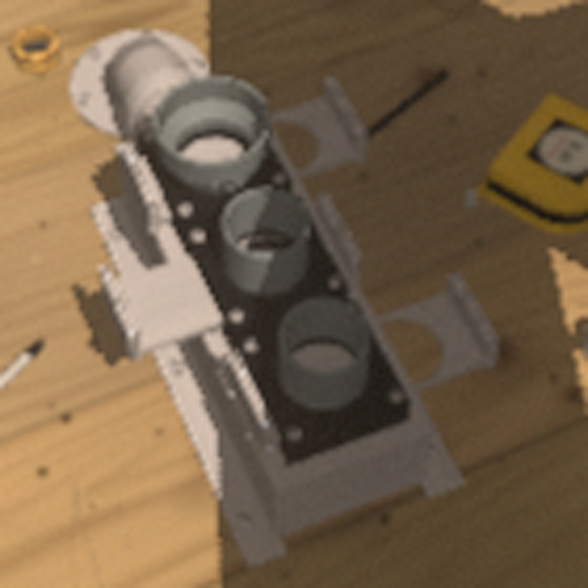

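View pics/c2.png

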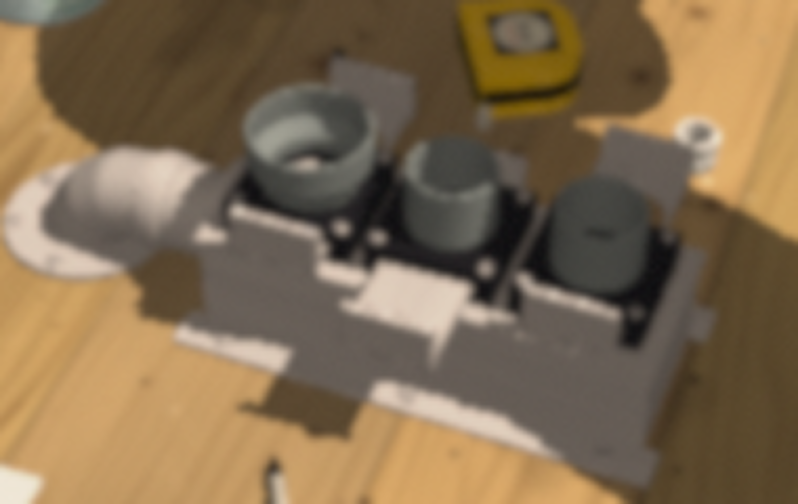

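Both crops agree. The far wide gate is shut, with its right plate's top edge at c1 (332,78)-(368,133) and c2 (335,57)-(414,76). The middle narrow gate is open and sticks out to the left. The near spare is shut. I'll triangulate the rims and plates.

```bash
cat > h.py <<'E'
import numpy as np,cv2
def ray(f,p):
    K=f["mtx"];c=-f["R"].T@f["t"];d=f["R"].T@np.linalg.inv(K)@np.array([p[0],p[1],1.]);return c,d/np.linalg.norm(d)
def plane(f,p,z):
    c,d=ray(f,p);return c+d*(z-c[2])/d[2]
def tri(*fp):
    A=np.zeros((3,3));b=np.zeros(3)
    for f,p in fp:
        c,d=ray(f,p);M=np.eye(3)-np.outer(d,d);A+=M;b+=M@c
    X=np.linalg.solve(A,b)
    r=[np.linalg.norm((np.eye(3)-np.outer(d,d))@(X-c)) for c,d in (ray(f,p) for f,p in fp)]
    return X,max(r)
E
python3 - <<'E'
from h import *
import pickle
d=pickle.load(open("d0.pkl","rb"));S,D=d["scene"],d["side"]
s=lambda x,y:(205+(x-1.6)/4.2,160+(y-1.6)/4.2); t=lambda x,y:(180+(x-1.6)/4.2,165+(y-1.6)/4.2)
R={}
for n,a,b,z in [("wide rim",(213,121),(310,131),.111),("mid rim",(267,222),(453,169),.111),("near rim",(325,332),(600,209),.111),
 ("wR far",(332,78),(335,57),.087),("wR near",(368,133),(414,76),.087),("sR far",(458,275),(610,127),.087),("sR near",(497,340),(692,150),.087)]:
    X,r=tri((S,s(*a)),(D,t(*b)));R[n]=X
    print(n,X.round(4),round(r,4),plane(S,s(*a),z)[:2].round(4),plane(D,t(*b),z)[:2].round(4))
v=R["wide rim"]-R["near rim"];print("spacing",np.linalg.norm(v),"yaw",np.degrees(np.arctan2(v[1],v[0])))
ax=v[:2]/np.linalg.norm(v[:2]);ay=np.array([-ax[1],ax[0]])
for n,X in R.items():print(n,"manifold:",(X[:2]-R["mid rim"][:2])@ax,(X[:2]-R["mid rim"][:2])@ay)
for n,b,z in [("mid left outer top far",(345,305),.087),("near",(435,335),.087)]:
    X=plane(D,t(*b),z);print(n,X,(X[:2]-R["mid rim"][:2])@ax,(X[:2]-R["mid rim"][:2])@ay)
for n,b,z in [("mid left S far",(100,265),.087),("near",(135,358),.087)]:
    X=plane(S,s(*b),z);print(n,X,(X[:2]-R["mid rim"][:2])@ax,(X[:2]-R["mid rim"][:2])@ay)
# tools
for n,p,f in [("nut",(349,240),S),("hex a",(205+370/4.2,160+132/4.2),S),("hex b",(205+445/4.2,160+72/4.2),S),("tape",(338,198),S),("driver tip",(214,242),S),("driver end",(146,308),S)]:
    X=plane(f,p,.01);print(n,X.round(3),(X[:2]-R["mid rim"][:2])@ax,(X[:2]-R["mid rim"][:2])@ay)
E
```

```text
wide rim [0.6344 0.0777 0.1069] 0.0001 [0.6311 0.0791] [0.6327 0.082 ]
mid rim [0.5606 0.0804 0.1074] 0.0 [0.5582 0.0815] [0.5594 0.0842]
near rim [0.4877 0.0836 0.1081] 0.0004 [0.4865 0.0843] [0.4867 0.0871]
wR far [ 0.652  -0.0032  0.086 ] 0.0008 [ 0.6502 -0.0023] [ 0.6523 -0.0029]
wR near [ 0.6084 -0.0037  0.085 ] 0.0011 [ 0.6057 -0.0022] [ 0.6086 -0.0025]
sR far [ 0.5035 -0.0018  0.084 ] 0.0001 [ 5.017e-01 -5.000e-04] [0.5029 0.0015]
sR near [ 4.608e-01 -4.000e-04  8.300e-02] 0.0002 [0.459  0.0012] [0.46   0.0043]
spacing 0.1468914117968591 yaw -2.292091577654107
wide rim manifold: 0.07387389574307225 0.0002662314792628216
mid rim manifold: 0.0 0.0
near rim manifold: -0.0730124199556008 0.00026623147926282156
wR far manifold: 0.09464882344856267 -0.07990592534006535
wR near manifold: 0.05108476816612294 -0.08209048128578225
sR far manifold: -0.053759158900095604 -0.08447065559823279
sR near manifold: -0.09650923646588455 -0.08476929114231875
mid left outer top far [0.58429047 0.16371098 0.087     ] 0.02034031434725928 0.0841764599959903
near [0.53967446 0.16745911 0.087     ] -0.0243899027276387 0.08613723056032106
mid left S far [0.58601925 0.16362179 0.087     ] 0.022071285361000045 0.08415648376136255
near [0.52641581 0.16863565 0.087     ] -0.03768500015698845 0.08678255904932797
nut [ 0.473 -0.087  0.01 ] -0.08114114637503993 -0.17112392319954087
hex a [ 0.659 -0.037  0.01 ] 0.1034127302552847 -0.11313942329705398
hex b [ 0.683 -0.102  0.01 ] 0.12950695696838074 -0.17769189555650772
tape [ 0.592 -0.13   0.01 ] 0.039426428012744055 -0.20915609200613236
driver tip [0.602 0.2   0.01 ] 0.03680437991874599 0.12115633067075784
driver end [0.511 0.383 0.01 ] -0.06137345813963497 0.2998863888347708
```

The checks hold: rim spacing is 147 mm against 148 mm, and the plate edges come out at 83–86 mm against 87 mm. That puts wide at about 8 mm and narrow about 4 mm from open, with yaw −2.3°. Next is the wide push with closed fingers, tips at z ≈ 0.069 and the closing axis along manifold x.

```bash
cat >> h.py <<'E'
from scipy.spatial.transform import Rotation as Ro
yaw=np.radians(-2.3);ax=np.array([np.cos(yaw),np.sin(yaw),0]);ay=np.array([-ax[1],ax[0],0]);O=np.array([.5600,.0810,0])
W=lambda x,y,z:O+ax*x+ay*y+np.array([0,0,z])
def ori(s): # tool y = s*ax, z down
    y=s*ax;z=np.array([0,0,-1.]);return Ro.from_matrix(np.stack([np.cross(y,z),y,z],1)).as_rotvec()
E
python3 - <<'E'
from station import *
from h import *
try: print("hold",hold_point_z)
except NameError: print("no hold")
q0=get_joint_positions();c=[]
for s in(1,-1):
    q=inverse_kinematics(W(.074,-.125,.2),ori(s))
    if q is not None:c.append((np.abs(np.array(q)-q0).max(),s,q))
m,s,q=min(c,key=lambda k:k[0]);print(s,np.round(q,2))
o=ori(s)
grip(0.0)
movep(W(.074,-.125,.2),o)
move_l(W(.074,-.125,.069),velocity=.1)
print(get_t(),get_eef_pos(),get_force(),get_gripper_width())
print(move_l(W(.074,-.05,.069),velocity=.04,contact_N=15),get_eef_pos(),get_force(),get_t())
E
```

```text
hold 0.0188
1 [-0.11  0.29  1.89 -0.    0.97 -0.07]
5.275 [ 0.62937454 -0.04693383  0.06964587] [-0.25406292 -0.34211479 -0.45659923] 0.0006733419479855738
True [0.63188947 0.02226517 0.06897286] [ 0.44742074 -6.18008691  3.3255028 ] 6.8417
```

```bash
python3 - <<'E'
from station import *
from h import *
print(move_l(W(.074,-.045,.069),velocity=.02,contact_N=25),((get_eef_pos()-O)@ay).round(4),get_force(),get_t())
move_l(W(.074,-.075,.069),velocity=.1)
move_l(W(.074,-.09,.2),velocity=.2)
import cv2
f=grab_frame("side")
cv2.imwrite("pics/c3.png",cv2.resize(f["frame"][165:285,180:370],None,fx=4.2,fy=4.2,interpolation=cv2.INTER_CUBIC));print(get_t())
E
```

```text
True -0.0558 [ 0.13069032 -5.82581216  3.43706193] 7.1167
8.3167
```

View pics/c3.png

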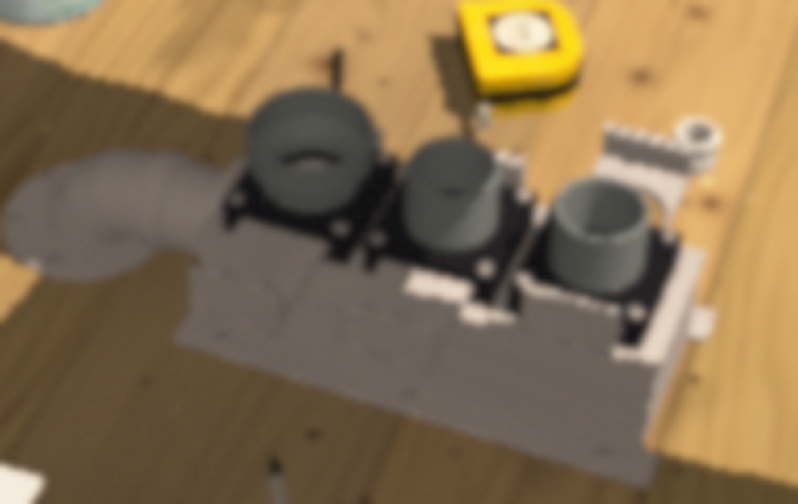

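The wide slide's right plate is gone from behind its gate, and two pushes stopped at the same point, with the plate at −39.8 mm (expected −39.5 mm when fully open). Next, the narrow slide from the left.

```bash
python3 - <<'E'
from station import *
from h import *
import cv2
o=ori(1)
movep(W(0.03,0.0,.22),o)
movep(W(0,.125,.2),o)
move_l(W(0,.125,.069),velocity=.12)
print(get_force(),get_t())
print(move_l(W(0,.045,.069),velocity=.04,contact_N=15),((get_eef_pos()-O)@ay).round(4),get_force(),get_t())
print(move_l(W(0,.045,.069),velocity=.02,contact_N=25),((get_eef_pos()-O)@ay).round(4),get_force(),get_t())
move_l(W(0,.085,.069),velocity=.1)
move_l(W(0,.125,.22),velocity=.2)
movep(W(-.1,.3,.3),o)
f=grab_frame("scene")
cv2.imwrite("pics/c4.png",cv2.resize(f["frame"][160:300,205:345],None,fx=4.2,fy=4.2,interpolation=cv2.INTER_CUBIC))
f=grab_frame("side")
cv2.imwrite("pics/c5.png",f["frame"]);print(get_t())
E
```

```text
[ 0.18184235 -0.55884938 -0.11922943] 10.6333
True 0.0585 [-1.1927589   7.49082948  3.22052494] 12.125
True 0.0585 [-0.851511    7.34658695  2.91530944] 12.4167
14.7417
```

View pics/c4.png

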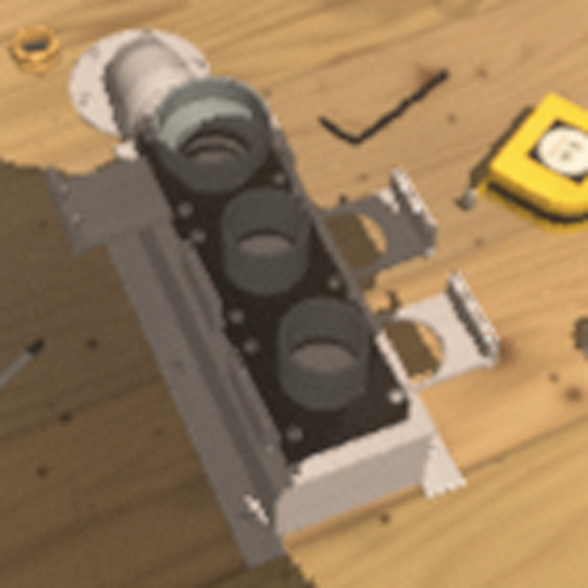

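View pics/c5.png

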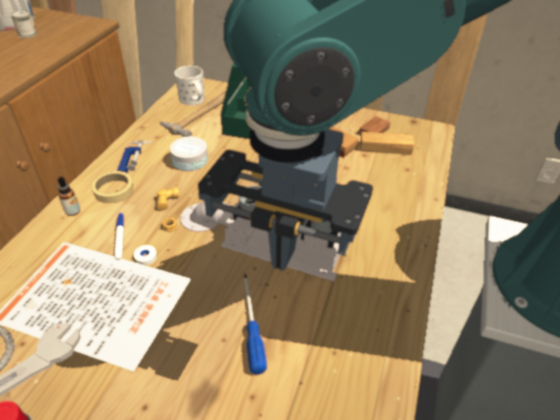

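Now middle and near slides both stick out to the right (c4 plates (397,170)-(437,240) and (458,275)-(497,345)), and wide sticks out to the left (left edge (50,170)-(78,250)). The tools are untouched. I'll check the travel numerically, since the two stops add up 3 mm wide.

```bash
python3 - <<'E'
from h import *
import pickle
S=pickle.load(open("d0.pkl","rb"))["scene"]
for n,p in [("mid",(397,170)),("mid",(437,240)),("spare",(458,275)),("spare",(497,342)),("wideL",(50,170)),("wideL",(78,250))]:
    X=plane(S,(205+(p[0]-1.6)/4.2,160+(p[1]-1.6)/4.2),.087)-O;print(n,(X@ax).round(4),(X@ay).round(4))
E
```

```text
mid 0.0194 -0.0847
mid -0.0308 -0.0838
spare -0.0549 -0.0838
spare -0.0988 -0.0833
wideL 0.0922 0.0877
wideL 0.0361 0.091
```

Narrow now matches the shut spare to within 1 mm. There's time left, so I'll press each slide once more, harder, to confirm the hard stops.

```bash
python3 - <<'E'
from station import *
from h import *
import cv2
o=ori(1)
def press(x,y0,y1):
    move_l(W(x,y0,.069),velocity=.15)
    h=move_l(W(x,y1,.072),velocity=.03,contact_N=45)
    print(h,((get_eef_pos()-O)@ay).round(4),get_force().round(1),get_t())
    move_l(W(x,y0,.069),velocity=.1)
movep(W(0,.08,.2),o); press(0,.08,.045); move_l(W(0,.08,.2),velocity=.2)
movep(W(.04,0,.22),o);movep(W(.074,-.085,.2),o); press(.074,-.085,-.042)
move_l(W(.074,-.11,.22),velocity=.2)
movep(W(.0,-.3,.3),o)
for n in("scene","side"):
    f=grab_frame(n);cv2.imwrite(f"pics/e_{n}.png",f["frame"])
print(get_t())
a=cv2.imread("pics/e_scene.png")[160:300,205:345];b=cv2.imread("pics/e_side.png")[165:285,180:370]
r=lambda i:cv2.resize(i,(390,int(390*i.shape[0]/i.shape[1])),interpolation=cv2.INTER_CUBIC)
a,b=r(a),r(b);b=cv2.copyMakeBorder(b,0,a.shape[0]-b.shape[0],0,0,cv2.BORDER_CONSTANT)
cv2.imwrite("pics/final.png",np.hstack([a,b]))
E
```

```text
True 0.0585 [-0.3 13.1 -0.7] 17.5833
True -0.0558 [-0.1 -9.5  3. ] 21.7083
24.0583
```

View pics/final.png

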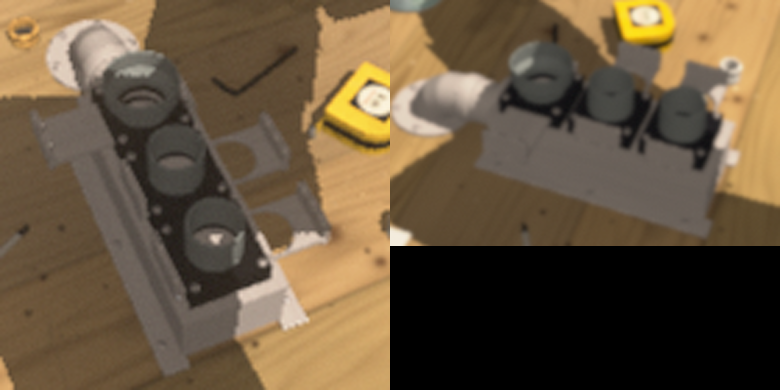

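The harder presses (45 N trigger) stopped at exactly the same points, so both slides are on their hard stops. The final picture shows wide out to the left, narrow and spare out to the right, the tools in place and the arm clear.

```bash
python3 -c "
from station import *
print(hand_in(),get_t())"
```

```text
the job is handed in; nothing more can be done
the job is handed in; nothing more can be done
```

The job is handed in after about 24 s on the robot's clock: I pushed the wide gate fully open first, then the in-use narrow gate fully shut, both against their hard stops; the spare gate and tools look undisturbed in the last pictures, and no verdict was returned.

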